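# Present the tint jars to the code reader and lock them in

### The arm

A 7-joint arm with a two-finger parallel gripper is mounted at the origin on a cart in front of the work surface, level with it; the furniture and walls round the work are solid. World frame = base frame: x ahead of the robot, y to its left, z up, the work surface at z = 0. Lengths are in m, angles in rad, forces in N, time in s.
With the tool pointing down it reaches from about 0.425 to 0.825 m from the base axis. Payload 3.6 kg.
Tool frame: the origin (TCP) lies midway between the tips of the shut fingers; the grasp point (between the pads) lies 19 mm behind it; z points along the fingers, y is the direction in which the jaws open and shut (so a half turn about z gives the same grasp; the last joint's range is limited). The gripper opens to 93 mm and grips with 3 to 60 N. Pads are 15 mm wide; open, the fingers measure 128 mm over their backs; the gripper's body (75 mm by 188 mm) begins 65 mm behind the grasp point.
Start: joints at [1.123, 0.615, -0.013, 1.423, 0.008, 1.103, -0.04], TCP at [0.266, -0.593, 0.219] pointing down, gripper open.
Joint ranges: [-3.12, 3.12], [-0.3, 2.06], [-1.34, 1.32], [0.26, 2.42], [-1.36, 4.5], [0.01, 1.98], [-2.84, 2.84]. Speed limits (rad/s): [2.79, 2.79, 3.14, 3.14, 3.14, 3.14, 3.14].

### API

Orientations are given as a unit quaternion [x, y, z, w].
In Python, from plant import robot, optics gives the robot as it stands. The module is installed in compiled form; this text tells all that it offers.
- The arm moves only by the shell command python3 -m jog 'ROWS' [FORCE]. ROWS is JSON, a list of rows, each a list of 5 numbers: the shift along the tool's x, y, z in mm, then the turn about the tool's z in degrees, then the finger opening in mm, from 0 to 93. In form: [[tx, ty, tz, spin, jaw], ...]. A call has 1 to 20 rows; each row is the pose to reach, as a shift and turn from the pose commanded when the call began, along the tool's axes at that moment; what a row does not reach only later rows make up. A row lasts 1/8 s, in which the tool goes at most 62.5 mm and 10.7 degrees, less where a joint would pass 70% of its speed; a pose out of reach is approached as far as the arm can. A call with a gripper value outside its range is refused whole. The fingers move at their own pace and stop on an object; FORCE is the grip in N (left out, the last holds). Time passes only in rows, so rows that repeat a pose let the fingers close. It gives the time, the measured TCP pose, the force and the opening at its end, in the units of the state.
- robot.read_state(): the state, without advancing time (a new reading comes with each control period).
- optics.get_image(name): name is "side" or "top"; returns (picture, depth): 384x512x3 uint8, red, green, blue; 384x512 float32, m along the optical axis (not along the pixel's ray), 0 where there is no reading.
- optics.camera_info(name): a dict with "fovy" (degrees; the focal length in pixels is half the picture's height over the tangent of half this angle, whatever the lens; pixels are square), "cx", "cy" (the principal point, pixels), "k1" (the pictures are not rectified: a ray, as slopes to the right and down, at radius r is drawn at 1 + k1 r^2 times it, then the intrinsics apply), "world_to_cam" (4x4, takes a point from world to camera coordinates). Camera axes: x right, y down, z forward; pixel columns grow to the right and rows downward; lengths in m; the calibration is good to about 2 mm. A picture is of the moment at which its call begins. camera_info takes no time and is no camera call.
- robot.close_job(): hands the job in, once; it reports no verdict.
The state is a dict: "clock": time; "q": joint angles; "joint_vel": joint speeds; "joint_efforts": joint torques, N m; "eef_pos": TCP position; "orientation": TCP orientation; "contact_force": force on the tool from outside, world axes, zero at the start; "moment": the same for the moment, N m; "grip_width": opening from 0.0 (shut) to 1.0 (fully open).
Only numpy, scipy, OpenCV 4.12 (cv2) and the standard library are available. Lean on these libraries where they do the work, as an engineer would, in place of code of your own. Each camera call takes 0.05 s, during which the arm holds its last target. There are 200 camera calls.

### The job

Turn the turnbutton clear of the code reader's retaining bail, then swing the bail right back behind the reader. Stand every tint jar upright in the middle of a disc of its own with its label squarely facing the reader's windows; then swing the bail fully down round the jars and only then turn the turnbutton back so that its tongue lies straight across the bail's rod. Leave the screwdriver, the tweezers and the lens packet where they are.

Things in the scene. Friction and masses are not known exactly. Their poses are not given: they have to be found in the camera images.
- reader: fixed code reader at the right of the worktop: grey block 28 mm deep, 216 long, 52 high, three black windows in its -x face (x = +0.040). Before them a flat mat (under 1 mm) with three printed 48 mm discs in a row along the reader's y, 68 mm apart, one per window. Origin: worktop level, centre of the middle disc; +x points from discs to windows (about to the robot's right), z up
- spot_a (a point): centre of the disc at the reader's y = -0.068 (the end nearer the robot), at worktop height
- spot_b (a point): centre of the middle disc, at worktop height
- spot_c (a point): centre of the disc at the reader's y = +0.068 (far end), at worktop height
- bail (a joint): angle of the bail, a U of 8 mm round rod hinged on the reader's ends. 0 = down: level, 30 mm above the worktop, round the discs (front rod at reader x = -0.060, arms at y = +-0.115). Positive: front rod swings up and over the block, to 2.7 behind it. Stiff hinge, stays at any angle; about 1 N at the front rod moves it. The turnbutton does not block it mechanically
- bail_hinge (a point): middle of the bail's hinge axis, which runs along the reader's y; at the reader's (0.056, 0, 0.030)
- bail_grip (a point): on the axis of the bail's front rod, 116 mm from the hinge axis, at reader y = +0.010, in the middle of a round black grip sleeve (12 mm diameter, 50 mm long along the reader's y) that can turn between the fingers
- button (a joint): angle of the turnbutton on its 14 mm post in front of the bail. 0 = locked: its tongue points along the reader's +x, over the bail's front rod. Positive turns it clockwise seen from above; at 1.57 the tongue points along the reader's -y, clear of the bail; stop at 1.7. Light friction, stays where it is left.
- button_wing (a point): on the turnbutton's axis (reader x = -0.080, y = -0.045), 66 mm above the worktop, near the top of its upright wing: a plate 8 mm thick, 34 mm wide, 42 to 76 mm above the worktop, standing across the tongue: at joint 0 it runs along the reader's y, its 8 mm along the reader's x
- button_tongue (a point): tip of the turnbutton's tongue, 34 mm from the axis, 40 mm above the worktop (tongue 13 mm wide, 36 to 44 mm above the worktop)
- screwdriver: small screwdriver 136 mm long lying on the worktop; not part of the job
- lens_packet: flat paper lens packet 74x72x9 mm; not part of the job
- the_hand_edger: obstacle, always here: lens edger standing between the two jar areas, from world x = 0.41 to 0.75 and y = -0.08 to +0.13; tower with water tank at x above 0.57, 0.285 high; lower front part about 0.13 high. The wall behind it is at world x = 0.80. Not part of the job
- frame_warmer: obstacle, always here: round frame warmer, 0.22 high, 0.105 in radius about world x = 0.44, y = 0.22. The desk beyond y = 0.36 is 0.035 higher than the worktop. Not part of the job
- tweezers: tweezers 115 mm long; not part of the job
- jar_1: tint jar: upright grey cylinder, 40 mm diameter, 36 mm high, with a black screw cap of 34 mm diameter (48 mm high in all), about 90 g, heavy base. A paper code label (22 mm wide, 26 high) on one side; a pale rib on the cap points to the labelled side. Origin: centre of the underside; z up; +x points out through the label. Absent in some runs.
- jar_1_label (a point): middle of that jar's label, 21 mm out from the jar's axis along its +x, 19 mm above its underside
- jar_2: tint jar: upright grey cylinder, 40 mm diameter, 36 mm high, with a black screw cap of 34 mm diameter (48 mm high in all), about 90 g, heavy base. A paper code label (22 mm wide, 26 high) on one side; a pale rib on the cap points to the labelled side. Origin: centre of the underside; z up; +x points out through the label. Absent in some runs.
- jar_2_label (a point): middle of that jar's label, 21 mm out from the jar's axis along its +x, 19 mm above its underside
- jar_3: tint jar: upright grey cylinder, 40 mm diameter, 36 mm high, with a black screw cap of 34 mm diameter (48 mm high in all), about 90 g, heavy base. A paper code label (22 mm wide, 26 high) on one side; a pale rib on the cap points to the labelled side. Origin: centre of the underside; z up; +x points out through the label. Absent in some runs.
- jar_3_label (a point): middle of that jar's label, 21 mm out from the jar's axis along its +x, 19 mm above its underside

How it is judged:
By the outcome, as a careful person would: the job done as asked, in the order asked, and still so for the second after the job is handed in, with the robot touching nothing.
Of jar_1, jar_2, jar_3 only 2 to 3 are there at a start; the rules pass over those that are not, and their reading is None.
At some moment in a run one of jar_3 may be knocked a few centimetres aside while the robot is not near it.
It also fails if it takes over 210 s, if anything falls off the work surface, if the arm or the gripper's body presses on something with over 40 N, if the wrist force passes 120 N, or if a joint passes its speed limit or range.

## Working session

There is one attempt and no reset: what is moved stays moved. The work goes in short steps, Python scripts to look and compute and a shell command to move; the robot and the scene stay as the last step left them, time stands still between calls to the robot, and variables do not carry over. Pictures are saved under pics/ and viewed, about 12 in all and at most 16, crops included, and the job is handed in when it is done.

```bash
mkdir -p pics
cat > h.py <<'E'
import numpy as np, cv2
from plant import robot, optics
from scipy.spatial.transform import Rotation as R
def snap(n,f):
    im,d=optics.get_image(n); cv2.imwrite('pics/'+f+'.png',im[:,:,::-1]); np.save('pics/'+f+'.npy',d); return im,d
def K(n):
    c=optics.camera_info(n); f=192/np.tan(np.radians(c['fovy'])/2); return c,f
def ray(n,u,v):
    c,f=K(n); p=np.array([(u-c['cx'])/f,(v-c['cy'])/f]); q=p.copy()
    for _ in range(20): q=p/(1+c['k1']*(q@q))
    M=np.linalg.inv(c['world_to_cam']); return M[:3,3], M[:3,:3]@np.array([q[0],q[1],1])
def atz(n,u,v,z):
    o,d=ray(n,u,v); return o+d*(z-o[2])/d[2]
def atd(n,u,v,D):
    o,d=ray(n,u,v); return o+d*D
def proj(n,P):
    c,f=K(n); p=(c['world_to_cam']@np.append(P,1))[:3]; q=p[:2]/p[2]; q=q*(1+c['k1']*(q@q)); return q*f+[c['cx'],c['cy']]
def big(f,g,x0,y0,w,h,s):
    im=cv2.imread('pics/'+f+'.png')[y0:y0+h,x0:x0+w]; cv2.imwrite('pics/'+g+'.png',cv2.resize(im,None,fx=s,fy=s,interpolation=cv2.INTER_CUBIC))
def toolshift(target, yaw=None):
    s=robot.read_state(); Rm=R.from_quat(s['orientation']); return Rm.inv().apply(np.array(target)-s['eef_pos'])*1000
E
python3 - <<'E'
from h import *
s=robot.read_state(); print(s['eef_pos'],s['orientation'],R.from_quat(s['orientation']).as_matrix().round(3),s['clock'],s['grip_width'])
for n in('top','side'):
    snap(n,n+'0'); print(n,optics.camera_info(n))
a=cv2.imread('pics/top0.png');b=cv2.imread('pics/side0.png')
cv2.imwrite('pics/t0.png',cv2.resize(a,(800,600)));cv2.imwrite('pics/s0.png',cv2.resize(b,(800,600)))
E
```

```text
[ 0.26515896 -0.59260435  0.21748255] [ 9.77945859e-01  2.08854722e-01 -2.99958398e-04 -1.22927011e-03] [[ 0.913  0.408 -0.001]
 [ 0.408 -0.913  0.002]
 [-0.    -0.003 -1.   ]] 0.0 0.9990488368772485
top {'fovy': 45.063949973822346, 'cx': 257.5161274241817, 'cy': 193.14681158095, 'k1': 0.059484029615927116, 'world_to_cam': array([[-1.82972429e-03, -9.99859167e-01,  1.66822821e-02,
         2.78257283e-02],
       [-9.89248529e-01, -6.29700003e-04, -1.46242784e-01,
         5.78042782e-01],
       [ 1.46232693e-01, -1.67705070e-02, -9.89108058e-01,
         1.14726804e+00],
       [ 0.00000000e+00,  0.00000000e+00,  0.00000000e+00,
         1.00000000e+00]])}
side {'fovy': 47.10784775058421, 'cx': 266.07406047419016, 'cy': 188.41176704833046, 'k1': 0.05923051647646284, 'world_to_cam': array([[-0.87463384, -0.48471502, -0.00818512,  0.53767315],
       [-0.39856493,  0.72858872, -0.5570498 ,  0.23546245],
       [ 0.27597399, -0.4839523 , -0.83043876,  0.87819696],
       [ 0.        ,  0.        ,  0.        ,  1.        ]])}
```

View pics/t0.png

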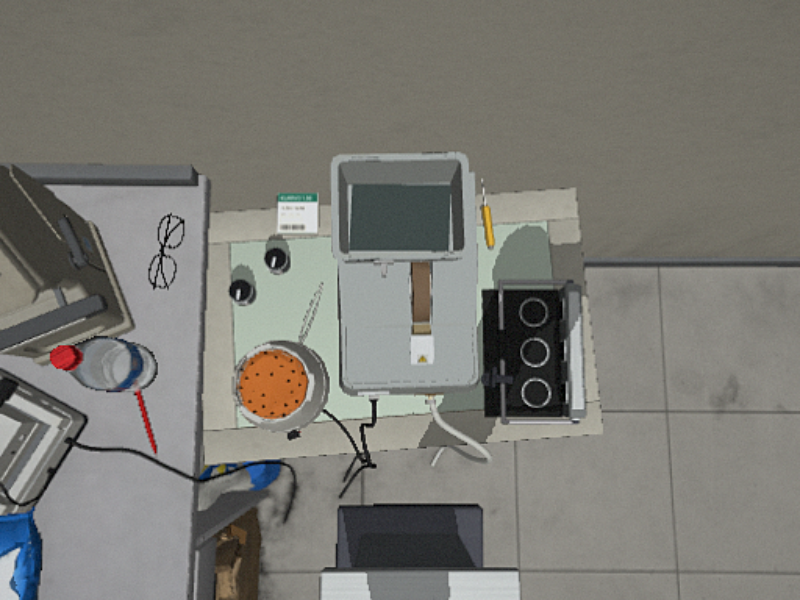

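View pics/s0.png

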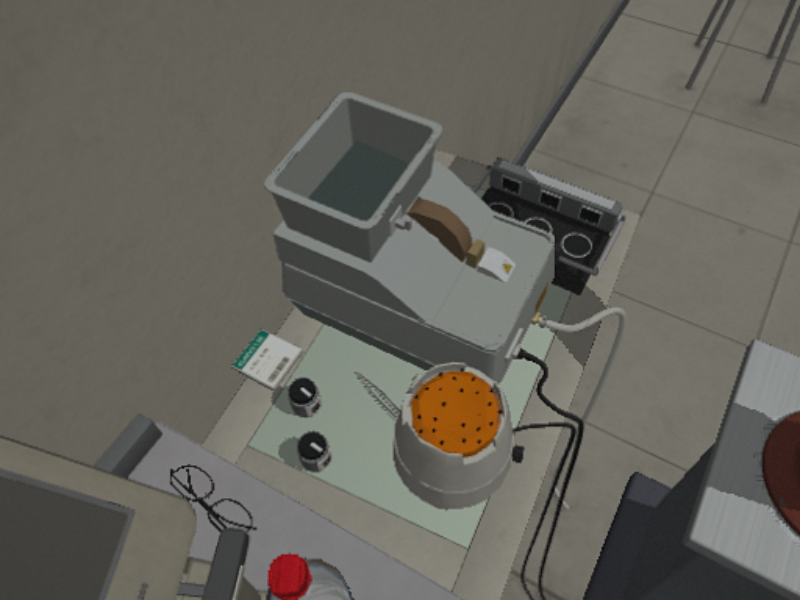

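Top view: reader is right of the edger (native discs ≈(342,200), (342,225), (342,251)), button near (318,243). There are two jars at native ≈(154,187) and (177,167). Next I'll look at enlarged crops.

Run:
```python
from h import *
a=cv2.imread('pics/top0.png')
def c(x,y,w,h,s): return cv2.resize(a[y:y+h,x:x+w],None,fx=s,fy=s,interpolation=cv2.INTER_CUBIC)
A=c(300,170,96,110,5) # 480x550
B=c(140,150,60,60,5) #300x300
m=np.zeros((550,790,3),np.uint8); m[:,:480]=A; m[:300,485:785]=B; cv2.imwrite('pics/c0.png',m)
print(proj('top',[.265,-.593,.2175]))
d=np.load('pics/top0.npy')
for n,u,v in [('j1',154,186),('j2',177,166),('block',369,225)]: print(n,atd('top',u,v,d[v,u]))
```

```text
[560.44901994 331.26752398]
j1 [0.59573302 0.29154602 0.04620932]
j2 [0.64800748 0.23455383 0.04572208]
block [ 0.4950462  -0.25210229  0.05804732]
```

View pics/c0.png

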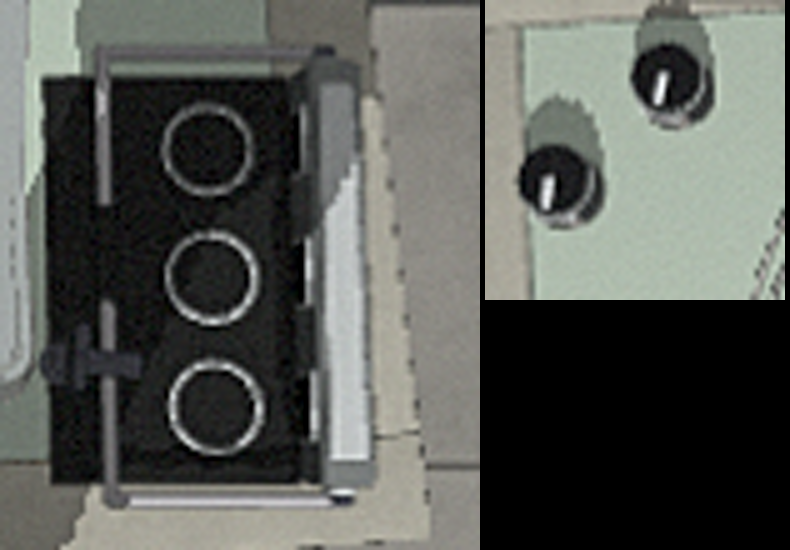

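Discs are at crop (207,149), (212,277), (216,407). The tongue is locked over the rod at about (105,362), and both ribs point down in the image (about -x). Next I'll compute the reader frame and the jar poses.

```bash
cat >> h.py <<'E'
def jars(n,f,boxes,rib=150):
    im=cv2.imread('pics/'+f+'.png'); d=np.load('pics/'+f+'.npy'); g=im.max(2)
    for (x0,y0,x1,y1) in boxes:
        P=[];C=[]
        for v in range(y0,y1):
            for u in range(x0,x1):
                if d[v,u]>0:
                    p=atd(n,u,v,d[v,u])
                    if .042<p[2]<.056: P.append(atz(n,u,v,.048)); C.append(g[v,u])
        P=np.array(P)[:,:2]; C=np.array(C)
        c,r=cv2.minEnclosingCircle(P.astype(np.float32)); m=P.mean(0)
        b=P[C>rib]; 
        if len(b)==0: print(n,'none',C.max()); continue
        bm=b.mean(0); w=bm-m
        print(n,'mean',m.round(4),'encl',np.round(c,4),round(r,4),'n',len(P),'rib n',len(b),bm.round(4),'yaw',np.degrees(np.arctan2(w[1],w[0])).round(1),'len',np.hypot(*w).round(4))
        if len(b)>4:
            _,_,V=np.linalg.svd(b-bm); a=V[0]*np.sign(V[0]@w); print('   axis yaw',np.degrees(np.arctan2(a[1],a[0])).round(1))
E
python3 - <<'E'
from h import *
cs=[atz('top',300+u/5-.4,170+v/5-.4,.001) for u,v in [(207,149),(212,277),(216,407)]]
for c in cs: print(c.round(4))
ey=cs[0]-cs[2]; print('spacing',np.linalg.norm(cs[0]-cs[1]),np.linalg.norm(cs[2]-cs[1]),'readerY dir deg',np.degrees(np.arctan2(ey[1],ey[0])))
jars('top','top0',[(142,174,168,200),(165,154,190,178)])
jars('side','side0',[(180,235,215,275),(175,270,215,305)])
for u,v in [(105,205),(112,300),(112,490),(103,55)]: print('rod',atz('top',300+u/5-.4,170+v/5-.4,.034).round(4))
print('wing',atz('top',300+66/5-.4,170+357/5-.4,.076))
E
```

```text
[ 0.5675 -0.1951  0.001 ]
[ 0.4994 -0.1958  0.001 ]
[ 0.4315 -0.1958  0.001 ]
spacing 0.06807188389364087 0.06792006225429896 readerY dir deg 0.2778454490995799
top mean [0.5966 0.2936] encl [0.5967 0.2937] 0.0178 n 143 rib n 11 [0.5896 0.2958] yaw 162.6 len 0.0073
   axis yaw 168.1
top mean [0.6496 0.2376] encl [0.6491 0.2375] 0.0177 n 141 rib n 9 [0.6432 0.2403] yaw 157.1 len 0.007
   axis yaw 171.4Traceback (most recent call last):
  File "<stdin>", line 6, in <module>
  File "h.py", line 29, in jars
    p=atd(n,u,v,d[v,u])
  File "h.py", line 15, in atd
    o,d=ray(n,u,v); return o+d*D
        ~~~^^^^^^^
  File "h.py", line 9, in ray
    c,f=K(n); p=np.array([(u-c['cx'])/f,(v-c['cy'])/f]); q=p.copy()
        ~^^^
  File "h.py", line 7, in K
    c=optics.camera_info(n); f=192/np.tan(np.radians(c['fovy'])/2); return c,f
ValueError: time passes only in moves, steps and waits
```

```bash
sed -i 's/^def K(n):/import functools\n@functools.lru_cache(None)\ndef K(n):/' h.py
python3 - <<'E'
from h import *
jars('side','side0',[(180,235,215,268),(185,270,215,305)])
for u,v in [(105,205),(105,120),(109,310),(112,490)]: print('rod',atz('top',300+u/5-.4,170+v/5-.4,.034).round(4))
print('wing',atz('top',300+66/5-.4,170+357/5-.4,.076))
E
python3 - <<'E'
import sys;sys.path.insert(0,'.')
from h import *
big('side0','c1',300,95,105,100,7)
a=cv2.imread('pics/c1.png'); b=cv2.imread('pics/side0.png')[230:310,175:220]; b=cv2.resize(b,None,fx=7,fy=7,interpolation=cv2.INTER_CUBIC)[:, :]
E
```

```text
side mean [0.6526 0.2406] encl [0.653  0.2406] 0.0185 n 216 rib n 10 [0.6464 0.2403] yaw -177.5 len 0.0063
   axis yaw 171.1
side mean [0.5991 0.2968] encl [0.5993 0.2973] 0.0185 n 244 rib n 11 [0.5927 0.2963] yaw -175.7 len 0.0064
   axis yaw 176.5
rod [ 0.5339 -0.1352  0.034 ]
rod [ 0.5782 -0.1361  0.034 ]
rod [ 0.4799 -0.136   0.034 ]
rod [ 0.3892 -0.1353  0.034 ]
wing [ 0.45414514 -0.10776814  0.076     ]
```

View pics/c1.png

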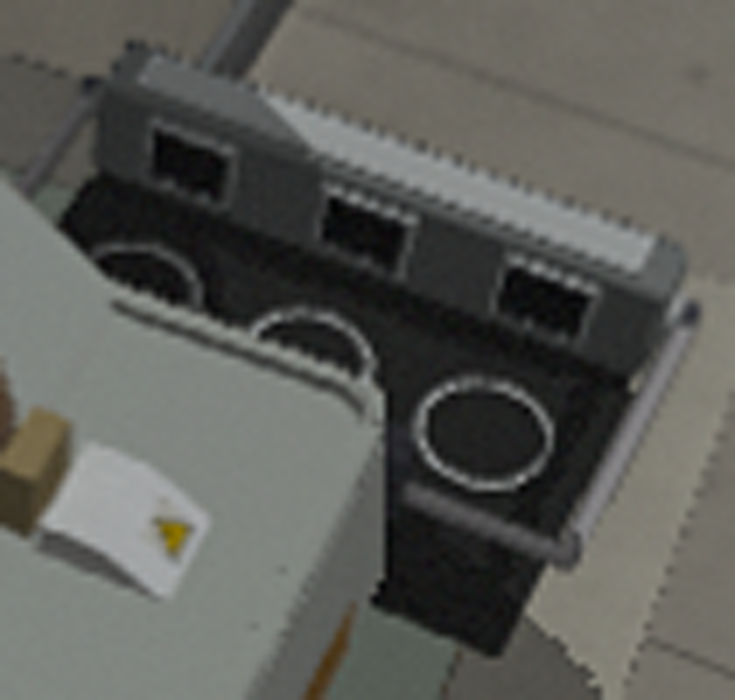

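Run:
```python
from h import *
print(atz('side',368.7,156.3,.001), ray('side',0,0)[0], ray('top',0,0)[0])
for n,f,bx in [('top','top0',[(142,174,168,200),(165,154,190,178)]),('side','side0',[(185,270,215,305),(180,235,215,268)])]:
    d=np.load('pics/'+f+'.npy')
    for x0,y0,x1,y1 in bx:
        P=np.array([atd(n,u,v,d[v,u]) for v in range(y0,y1) for u in range(x0,x1) if d[v,u]>0])
        zt=np.percentile(P[:,2],99.); T=P[(P[:,2]>.0445)&(P[:,2]<.052)]
        print(n,'top z',np.percentile(P[:,2],[50,95,99]).round(4),len(T),T.mean(0).round(4), np.round(cv2.minEnclosingCircle(T[:,:2].astype(np.float32)),4) if 0 else cv2.minEnclosingCircle(T[:,:2].astype(np.float32)))
```

```text
[ 0.43285824 -0.19440663  0.001     ] [0.32175468 0.51406841 0.86485402] [0.40411079 0.04742607 1.21884245]
top top z [0.0009 0.0494 0.052 ] 118 [0.5966 0.2941 0.048 ] ((0.5963641405105591, 0.2942225933074951), 0.017563289031386375)
top top z [0.0004 0.0494 0.052 ] 119 [0.6503 0.238  0.0478] ((0.6497609615325928, 0.23778721690177917), 0.017502112314105034)
side top z [0.001  0.0497 0.0509] 229 [0.5995 0.2965 0.0484] ((0.6005297303199768, 0.2965729236602783), 0.01825316995382309)
side top z [0.0005 0.0492 0.0506] 205 [0.6528 0.2404 0.0481] ((0.6535011529922485, 0.2391486018896103), 0.017962150275707245)
```

Run:
```python
from h import *
d=np.load('pics/top0.npy')
P=np.array([atd('top',u,v,d[v,u]) for v in range(90,300) for u in range(190,340) if d[v,u]>0])
for y0 in np.arange(-.12,.0,.02):
    print(round(y0,2),[ (lambda S: round(float(np.percentile(S,98)),3) if len(S) else None)(P[(abs(P[:,0]-x)<.015)&(P[:,1]>=y0)&(P[:,1]<y0+.02),2]) for x in np.arange(.36,.62,.03)])
print(P[P[:,2]>.2][:,1].min())
```

```text
-0.12 [0.005, 0.004, 0.004, 0.078, 0.078, 0.004, 0.005, 0.004, 0.004]
-0.1 [0.013, 0.004, 0.019, 0.144, 0.144, 0.137, 0.123, 0.004, 0.002]
-0.08 [0.015, 0.004, 0.1, 0.145, 0.145, 0.146, 0.157, 0.179, 0.197]
-0.06 [0.017, 0.021, 0.104, 0.144, 0.139, 0.137, 0.158, 0.178, 0.284]
-0.04 [0.004, 0.034, 0.108, 0.144, 0.138, 0.138, 0.158, 0.18, 0.283]
-0.02 [0.004, 0.032, 0.112, 0.144, 0.153, 0.164, 0.192, 0.204, 0.283]
-0.07453147389016447
```

```bash
cat >> h.py <<'E'
def st(target=None, jaw=None):
    s=robot.read_state(); M=R.from_quat(s['orientation']).as_matrix()
    print('t',round(s['clock'],2),'pos',np.round(s['eef_pos'],4),'toolx',M[:,0].round(3),'yaw_x',np.degrees(np.arctan2(M[1,0],M[0,0])).round(2),'F',np.round(s['contact_force'],1),'w',round(93*s['grip_width'],1),'q7',np.round(s['q'][6],2),'q6',np.round(s['q'][5],2))
    if target is not None: print(' shift mm',((np.array(target)-s['eef_pos'])@M*1000).round(1))
E
python3 -m jog '[[367,-358,0,24,24],[367,-358,0,24,24],[367,-358,0,24,24],[367,-358,0,24,24],[367,-358,0,24,24],[367,-358,0,24,24],[367,-358,0,24,24],[367,-358,0,24,24],[367,-358,0,24,24],[367,-358,0,24,24],[367,-358,0,24,24],[367,-358,0,24,24]]' 20
python3 -c "
from h import *
st([.4545,-.1157,.066]); snap('top','t1');snap('side','s1')
a=cv2.imread('pics/t1.png')[150:290,280:400];b=cv2.imread('pics/s1.png')[20:220,290:420]
m=np.zeros((560,800,3),np.uint8);m[:,:480]=cv2.resize(a,(480,560),interpolation=2);m[:490,481:800]=cv2.resize(b,(319,490),interpolation=2);cv2.imwrite('pics/m1.png',m)"
```

```text
clock: 1.6
eef_pos: [0.4536, -0.1185, 0.2186]
orientation: [1.0, -0.001, -0.0, 0.0]
contact_force: [0.3, -0.2, 0.2]
grip_width: 0.259
t 1.6 pos [ 0.4536 -0.1185  0.2186] toolx [ 1.    -0.002 -0.   ] yaw_x -0.11 F [ 0.3 -0.2  0.2] w 24.1 q7 -1.36 q6 0.88
 shift mm [  1.   -2.9 152.6]
```

View pics/m1.png

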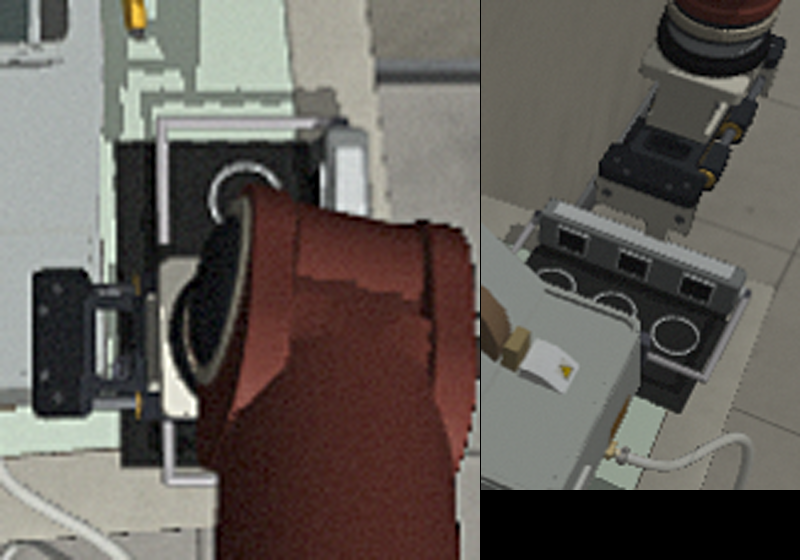

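```bash
python3 -m jog '[[1,-1,50,0,24],[1,-1,100,0,24],[1,-1,120,0,24],[1,-1,120,0,24],[1,-1,120,0,24]]'; python3 -c "
from h import *
st([.4545,-.1157,.066])
snap('side','s2'); big('s2','c2',310,110,90,80,8)"
```

```text
clock: 2.33
eef_pos: [0.456, -0.1161, 0.0995]
orientation: [1.0, 0.001, 0.001, 0.0]
contact_force: [0.6, -0.4, -0.1]
grip_width: 0.26
t 2.33 pos [ 0.456  -0.1161  0.0995] toolx [1.    0.001 0.002] yaw_x 0.07 F [ 0.6 -0.4 -0.1] w 24.2 q7 -1.36 q6 0.56
 shift mm [-1.6 -0.4 33.5]
```

View pics/c2.png

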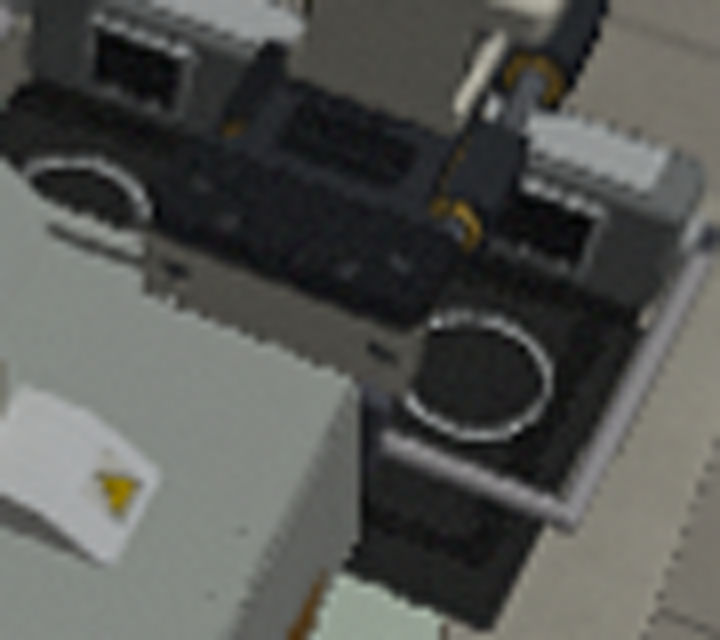

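```bash
python3 -m jog '[[-1,0,8,0,18],[-1,0,16,0,18],[-1,0,24,0,18],[-1,0,31,0,18],[-1,0,33,0,18],[-1,0,33,0,18]]'; python3 -c "
from h import *
st([.4545,-.1157,.066])"
```

```text
clock: 3.12
eef_pos: [0.4542, -0.1156, 0.0655]
orientation: [1.0, 0.001, -0.0, -0.0]
contact_force: [0.8, -0.0, 0.2]
grip_width: 0.193
t 3.12 pos [ 0.4542 -0.1156  0.0655] toolx [ 1.     0.002 -0.   ] yaw_x 0.11 F [ 0.8 -0.   0.2] w 17.9 q7 -1.36 q6 0.47
 shift mm [ 0.3  0.1 -0.5]
```

Free of contact. Close and turn +90°.

```bash
python3 -m jog '[[0,0,0,0,0],[0,0,0,0,0],[0,0,0,0,0],[0,0,0,0,0]]' 15; python3 -m jog '[[0,0,0,10,0],[0,0,0,20,0],[0,0,0,30,0],[0,0,0,40,0],[0,0,0,50,0],[0,0,0,60,0],[0,0,0,70,0],[0,0,0,80,0],[0,0,0,90,0],[0,0,0,90,0],[0,0,0,90,0]]'
```

```text
clock: 3.62
eef_pos: [0.4545, -0.1156, 0.0659]
orientation: [1.0, 0.001, 0.0, 0.0]
contact_force: [-0.1, 0.1, 1.3]
grip_width: 0.083
clock: 5.0
eef_pos: [0.455, -0.115, 0.0659]
orientation: [0.709, -0.705, 0.0, -0.001]
contact_force: [2.5, 2.0, 1.4]
grip_width: 0.083
```

```bash
python3 -m jog '[[0,0,0,90,25],[0,0,0,90,25]]' >/dev/null; python3 -c "
from h import *
st([.6145,-.153,.014])"; python3 -m jog '[[0,0,0,0,25],[0,0,0,0,25],[0,0,-40,0,25],[20,0,-80,0,25],[38,0,-90,0,25],[38,-50,-90,0,25],[38,-110,-90,0,25],[38,-159,-90,0,25],[38,-159,-90,0,25],[38,-159,-90,0,25]]'; python3 -c "
from h import *
st([.6145,-.153,.014]);snap('top','t3');snap('side','s3')
a=cv2.imread('pics/t3.png')[150:290,280:400];b=cv2.imread('pics/s3.png')[80:220,290:420]
m=np.zeros((560,800,3),np.uint8);m[:,:480]=cv2.resize(a,(480,560),interpolation=2);m[:344,481:800]=cv2.resize(b,(319,344),interpolation=2);cv2.imwrite('pics/m3.png',m)"
```

```text
t 5.25 pos [ 0.4535 -0.1158  0.0655] toolx [-0.369 -0.93  -0.   ] yaw_x -111.64 F [-0.5 -0.4 -0.3] w 22.4 q7 -2.67 q6 0.56
 shift mm [ -24.8 -163.4   51.4]
clock: 6.5
eef_pos: [0.5866, -0.209, 0.1543]
orientation: [-0.563, 0.826, 0.002, -0.001]
contact_force: [-0.7, -0.9, 0.2]
grip_width: 0.27
t 6.5 pos [ 0.5866 -0.209   0.1543] toolx [-0.365 -0.931 -0.   ] yaw_x -111.41 F [-0.7 -0.9  0.2] w 25.1 q7 -2.75 q6 1.01
 shift mm [-62.3  -6.  140.3]
```

View pics/m3.png

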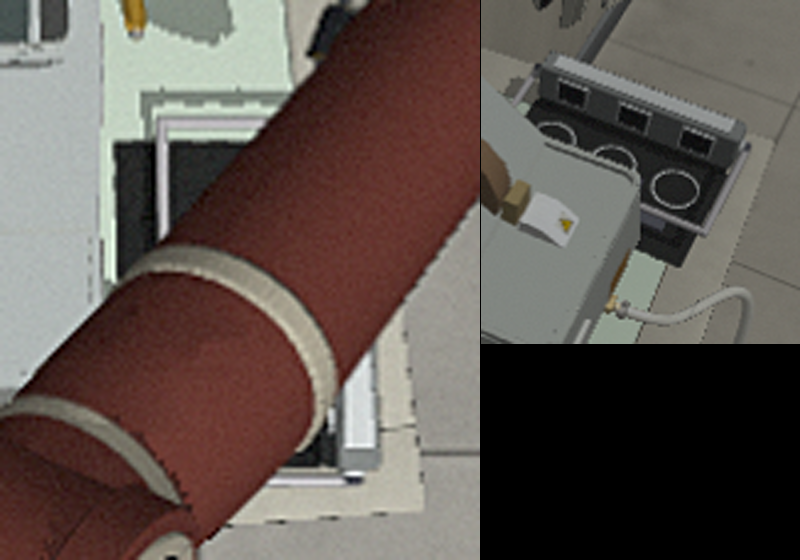

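```bash
python3 -m jog '[[-62,-6,20,-10,30],[-62,-6,40,-21,30],[-62,-6,60,-21.5,30],[-62,-6,60,-21.5,30],[-62,-6,60,-21.5,30]]'; python3 -c "
from h import *
st([.6145,-.153,.014]);snap('top','t4');snap('side','s4')
a=cv2.imread('pics/t4.png')[150:290,280:400];b=cv2.imread('pics/s4.png')[80:220,290:420]
m=np.zeros((560,800,3),np.uint8);m[:,:480]=cv2.resize(a,(480,560),interpolation=2);m[:344,481:800]=cv2.resize(b,(319,344),interpolation=2);cv2.imwrite('pics/m4.png',m)"
```

```text
clock: 7.22
eef_pos: [0.6166, -0.1537, 0.0967]
orientation: [0.708, -0.707, 0.001, -0.0]
contact_force: [-0.8, -1.4, 0.5]
grip_width: 0.322
t 7.22 pos [ 0.6166 -0.1537  0.0967] toolx [ 0.001 -1.     0.   ] yaw_x -89.92 F [-0.8 -1.4  0.5] w 30.0 q7 -2.51 q6 0.89
 shift mm [-0.8  2.2 82.7]
```

View pics/m4.png

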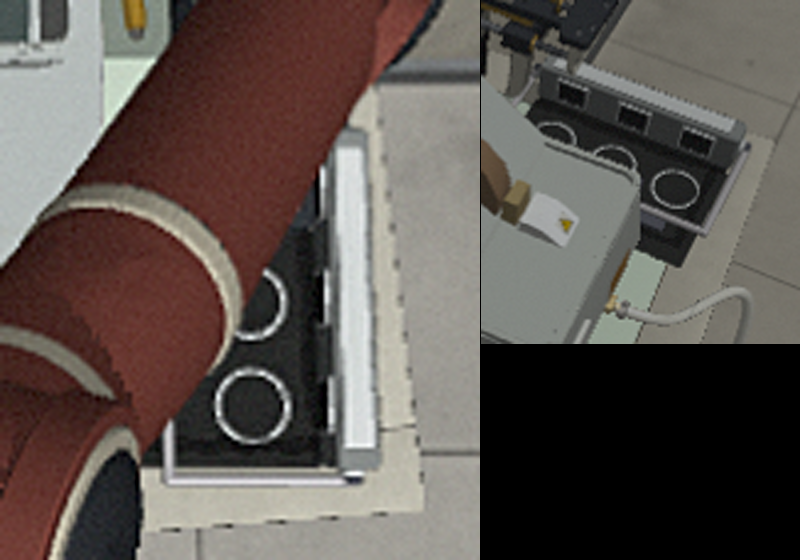

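```bash
python3 -m jog '[[-1,2,25,0,30],[-1,2,45,0,30],[-1,2,60,0,30],[-1,2,75,0,30],[-1,2,82,0,30],[-1,2,82,0,30]]';  python3 -m jog '[[0,0,0,0,0],[0,0,0,0,0],[0,0,0,0,0],[0,0,0,0,0],[0,0,0,0,0]]' 10
```

```text
clock: 8.07
eef_pos: [0.6145, -0.1524, 0.0132]
orientation: [0.708, -0.706, -0.0, 0.0]
contact_force: [0.4, -0.3, 0.2]
grip_width: 0.327
clock: 8.7
eef_pos: [0.6151, -0.1524, 0.0141]
orientation: [0.708, -0.706, 0.0, -0.0]
contact_force: [1.3, -0.0, 2.4]
grip_width: 0.075
```

```bash
python3 -m jog '[[0.4,0,-8.6,0,0],[1.5,0,-17,0,0],[3.4,0,-25.6,0,0],[6,0,-34,0,0],[9.3,0,-42,0,0],[13.3,0,-49.5,0,0],[17.5,0,-56,0,0],[21,0,-61,0,0],[21,0,-61,0,0],[21,0,-61,0,0]]'; python3 -c "
from h import *
st();snap('side','s5');big('s5','c5',290,60,130,130,5)"
```

```text
clock: 9.95
eef_pos: [0.615, -0.1732, 0.075]
orientation: [0.708, -0.706, 0.0, -0.0]
contact_force: [2.8, 1.7, 1.3]
grip_width: 0.077
t 9.95 pos [ 0.615  -0.1732  0.075 ] toolx [ 0.002 -1.    -0.   ] yaw_x -89.86 F [2.8 1.7 1.3] w 7.2 q7 -2.47 q6 0.85
```

View pics/c5.png

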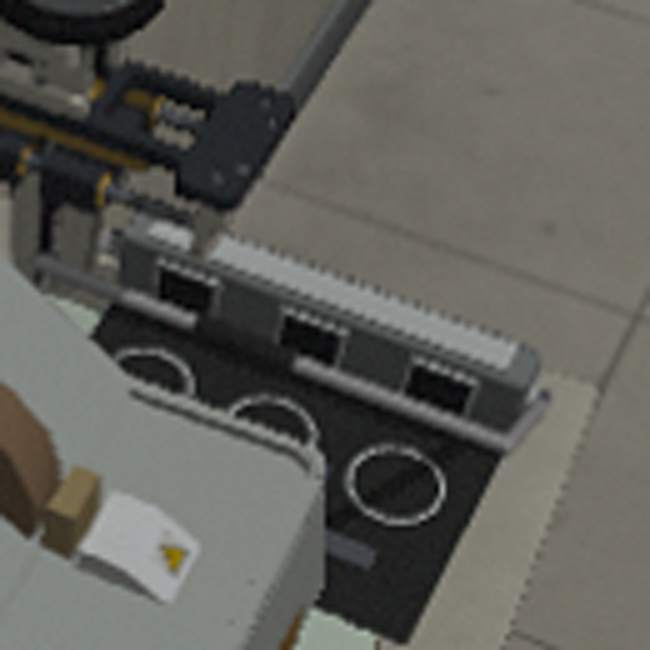

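```bash
python3 -m jog '[[0,0,0,0,25],[0,0,0,0,25],[0,0,0,0,25],[0,0,-30,0,25],[0,0,-70,0,25],[0,0,-120,0,25],[-13,50,-150,0,30],[-13,105,-150,0,30],[-13,105,-150,-10,30],[-13,105,-150,-20,30],[-13,105,-150,-30,30],[-13,105,-150,-40,30],[-13,105,-150,-50,30],[-13,105,-150,-60,30],[-13,105,-150,-70,30],[-13,105,-150,-80,30],[-13,105,-150,-90,30],[-13,105,-150,-90,30],[-13,105,-150,-90,30]]'; python3 -c "
from h import *
st([.5097,-.160,.090])
im,d=snap('top','t6');P=np.array([atd('top',u,v,d[v,u]) for v in range(160,290) for u in range(300,400) if d[v,u]>0])
for x in np.arange(.38,.63,.02):
  Q=P[(abs(P[:,0]-x)<.006)&(P[:,2]>.085)&(P[:,2]<.12)]; print(round(x,2),len(Q),Q.mean(0).round(4) if len(Q) else '')
"
```

```text
clock: 12.38
eef_pos: [0.5093, -0.1609, 0.2246]
orientation: [1.0, -0.0, -0.0, 0.0]
contact_force: [0.2, 0.1, -0.8]
grip_width: 0.318
t 12.38 pos [ 0.5093 -0.1609  0.2246] toolx [ 1.    -0.001 -0.   ] yaw_x -0.04 F [ 0.2  0.1 -0.8] w 29.6 q7 -1.19 q6 0.96
 shift mm [  0.4  -0.9 134.6]
0.38 20 [ 0.3833 -0.1663  0.0961]
0.4 17 [ 0.4004 -0.1566  0.1022]
0.42 14 [ 0.4197 -0.1564  0.1025]
0.44 27 [ 0.4394 -0.1251  0.1024]
0.46 18 [ 0.4606 -0.1571  0.1015]
0.48 20 [ 0.4795 -0.1573  0.1015]
0.5 1 [ 0.4945 -0.1527  0.0954]
0.52 4 [ 0.5219 -0.1524  0.1012]
0.54 0 
0.56 0 
0.58 12 [ 0.5818 -0.1568  0.0999]
0.6 15 [ 0.5994 -0.1567  0.102 ]
0.62 6 [ 0.6155 -0.1659  0.0964]
```

```bash
python3 -m jog '[[0,-2,50,0,30],[0,-2,90,0,30],[0,-2,110,0,30],[0,-2,125,0,30],[0,-2,134,0,30],[0,-2,134,0,30]]';  python3 -m jog '[[0,0,0,0,0],[0,0,0,0,0],[0,0,0,0,0],[0,0,0,0,0],[0,0,0,0,0]]' 12; python3 -c "
from h import *
st()"
```

```text
clock: 13.18
eef_pos: [0.5097, -0.1586, 0.0906]
orientation: [1.0, 0.001, -0.0, -0.0]
contact_force: [0.1, -0.3, -0.2]
grip_width: 0.322
clock: 13.8
eef_pos: [0.5101, -0.1581, 0.0909]
orientation: [1.0, 0.001, 0.0, -0.0]
contact_force: [0.4, 1.4, 0.9]
grip_width: 0.123
t 13.8 pos [ 0.5101 -0.1581  0.0909] toolx [1.    0.003 0.001] yaw_x 0.15 F [0.4 1.4 0.9] w 11.4 q7 -1.14 q6 0.64
```

```bash
python3 -m jog '[[0,10.6,-12.2,0,0],[0,22.8,-22.8,0,0],[0,36.4,-31.6,0,0],[0,51.1,-38.5,0,0],[0,66.5,-43.2,0,0],[0,82.5,-45.7,0,0],[0,98.7,-46,0,0],[0,114.8,-44.1,0,0],[0,130.4,-39.9,0,0],[0,145.3,-33.5,0,0],[0,159.2,-25.2,0,0],[0,171.7,-15,0,0],[0,182.8,-3.2,0,0],[0,189.9,6.6,0,0],[0,195.1,15.3,0,0],[0,196.9,19,0,0],[0,196.9,19,0,0],[0,196.9,19,0,0]]'; python3 -c "
from h import *
st()"
```

```text
clock: 16.05
eef_pos: [0.5095, -0.3554, 0.0716]
orientation: [1.0, 0.001, -0.001, -0.0]
contact_force: [-2.8, 0.4, -0.8]
grip_width: 0.123
t 16.05 pos [ 0.5095 -0.3554  0.0716] toolx [ 1.     0.002 -0.001] yaw_x 0.14 F [-2.8  0.4 -0.8] w 11.5 q7 -0.86 q6 0.75
```

```bash
python3 -m jog '[[0,0,0,0,30],[0,0,0,0,30],[0,0,0,0,30],[0,0,-60,0,30],[0,0,-120,0,60],[0,0,-180,0,60],[0,0,-240,0,60],[0,0,-265,0,60],[0,0,-265,0,60]]'; python3 -c "
from h import *
st([.598,.295,.33]);snap('side','s7');snap('top','t7')
a=cv2.imread('pics/t7.png');b=cv2.imread('pics/s7.png')
A=cv2.resize(a[145:205,135:195],None,fx=6,fy=6,interpolation=2);B=cv2.resize(b[230:310,175:225],None,fx=6,fy=6,interpolation=2);C=cv2.resize(b[90:190,290:410],None,fx=3,fy=3,interpolation=2)
m=np.zeros((600,800,3),np.uint8);m[:360,:360]=A;m[:480,365:665]=B;m[300:600,0:360]=C;cv2.imwrite('pics/m7.png',m)
jars('side','s7',[(180,235,215,268),(185,270,215,305)])
jars('top','t7',[(142,174,168,200),(165,154,190,178)])
"
```

```text
clock: 17.18
eef_pos: [0.511, -0.3562, 0.3392]
orientation: [1.0, 0.001, 0.003, 0.002]
contact_force: [-0.7, -0.4, -0.2]
grip_width: 0.644
t 17.18 pos [ 0.511  -0.3562  0.3392] toolx [1.    0.002 0.005] yaw_x 0.13 F [-0.7 -0.4 -0.2] w 59.9 q7 -0.91 q6 1.34
 shift mm [  88.4 -651.     7.5]
side mean [0.6526 0.241 ] encl [0.6534 0.2412] 0.0187 n 218 rib n 10 [0.6464 0.2403] yaw -173.4 len 0.0063
   axis yaw 171.1
side mean [0.599  0.2967] encl [0.5993 0.2973] 0.0185 n 244 rib n 11 [0.5927 0.2963] yaw -176.2 len 0.0063
   axis yaw 176.5
top mean [0.5965 0.2935] encl [0.5967 0.2937] 0.0178 n 145 rib n 9 [0.59   0.2958] yaw 160.8 len 0.0069
   axis yaw 171.9
top mean [0.6495 0.2376] encl [0.6478 0.2377] 0.0187 n 143 rib n 9 [0.6432 0.2403] yaw 156.8 len 0.0069
   axis yaw 171.4
```

View pics/m7.png

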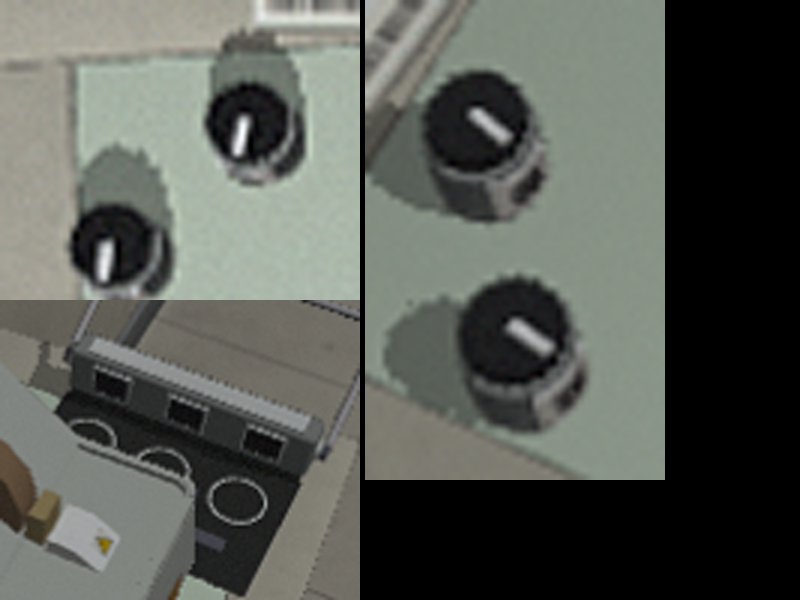

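```bash
python3 -c "
from h import *
def yaw(n,a,b,ox,oy,dx=0):
    p,q=[atz(n,ox+(u-dx)/6-.4,oy+v/6-.4,.050) for u,v in(a,b)]; w=q-p; print(n,p.round(4),q.round(4),np.degrees(np.arctan2(w[1],w[0])).round(1))
print('L');yaw('side',(508,320),(550,355),175,230,365);yaw('top',(107,240),(103,280),135,145)
print('R');yaw('side',(470,110),(512,140),175,230,365);yaw('top',(244,115),(237,155),135,145)
"
python3 -m jog '[[88,-55,0,0,60],[88,-110,0,0,60],[88,-170,0,0,60],[88,-230,0,0,60],[88,-290,0,0,60],[88,-350,0,0,60],[88,-410,0,0,60],[88,-470,0,0,60],[88,-530,0,0,60],[88,-590,0,0,60],[88,-640,0,0,60],[88,-651,0,0,60],[88,-651,0,0,60],[88,-651,0,0,60]]'; python3 -c "
from h import *
st([.598,.295,.012])"
```

```text
L
side [0.6007 0.2957 0.05  ] [0.5822 0.2991 0.05  ] 169.7
top [0.5987 0.2948 0.05  ] [0.5816 0.296  0.05  ] 176.2
R
side [0.6541 0.2396 0.05  ] [0.6353 0.242  0.05  ] 172.5
top [0.6529 0.2384 0.05  ] [0.6355 0.241  0.05  ] 171.6
clock: 19.02
eef_pos: [0.5974, 0.2928, 0.3362]
orientation: [1.0, -0.001, -0.0, 0.001]
contact_force: [0.8, -0.3, 0.3]
grip_width: 0.646
t 19.02 pos [0.5974 0.2928 0.3362] toolx [ 1.    -0.002 -0.   ] yaw_x -0.09 F [ 0.8 -0.3  0.3] w 60.1 q7 -2.01 q6 1.4
 shift mm [  0.8  -3.  324.2]
```

```bash
python3 -m jog '[[1,-2,60,0,60],[1,-2,120,0,60],[1,-2,180,0,60],[1,-2,240,0,60],[1,-2,275,0,60],[1,-2,300,0,60],[1,-2,315,0,60],[1,-2,324,0,60],[1,-2,324,0,60],[1,-2,324,0,60]]'; python3 -c "
from h import *
st([.598,.295,.012])"; python3 -m jog '[[0,0,0,0,0],[0,0,0,0,0],[0,0,0,0,0],[0,0,0,0,0],[0,0,0,0,0],[0,0,0,0,0]]' 15; python3 -c "
from h import *
st([.598,.295,.012])"
```

```text
clock: 20.27
eef_pos: [0.5985, 0.298, 0.0139]
orientation: [1.0, 0.001, 0.001, -0.001]
contact_force: [-0.0, 0.7, 1.5]
grip_width: 0.643
t 20.27 pos [0.5985 0.298  0.0139] toolx [1.    0.002 0.002] yaw_x 0.12 F [-0.   0.7  1.5] w 59.8 q7 -1.99 q6 0.72
 shift mm [-0.5  3.   1.9]
clock: 21.02
eef_pos: [0.5979, 0.2975, 0.0131]
orientation: [1.0, 0.001, 0.0, 0.0]
contact_force: [-1.7, -0.7, 4.2]
grip_width: 0.428
t 21.02 pos [0.5979 0.2975 0.0131] toolx [1.    0.002 0.   ] yaw_x 0.12 F [-1.7 -0.7  4.2] w 39.8 q7 -1.99 q6 0.72
 shift mm [0.1 2.5 1.1]
```

```bash
python3 -m jog '[[0,0,-20,0,0],[0,0,-60,0,0],[0,0,-120,0,0],[0,0,-180,0,0],[0,0,-240,0,0],[0,0,-300,0,0],[0,0,-322,0,0],[-5,40,-322,-5,0],[-10,90,-322,-15,0],[-15,140,-322,-25,0],[-20,190,-322,-35,0],[-25,240,-322,-45,0],[-30,290,-322,-55,0],[-30,340,-322,-65,0],[-30,390,-322,-75,0],[-30,440,-322,-85,0],[-30,480,-322,-95,0],[-30,492,-322,-97,0],[-30,492,-322,-97,0]]'; python3 -c "
from h import *
st([.568,-.1945,.0145])"
```

```text
clock: 23.4
eef_pos: [0.5682, -0.1956, 0.335]
orientation: [0.663, 0.749, -0.0, 0.0]
contact_force: [1.3, -0.0, -2.1]
grip_width: 0.425
t 23.4 pos [ 0.5682 -0.1956  0.335 ] toolx [-0.121  0.993 -0.   ] yaw_x 96.94 F [ 1.3 -0.  -2.1] w 39.5 q7 0.34 q6 1.31
 shift mm [ 1.200e+00 -2.000e-01  3.205e+02]
```

```bash
python3 -m jog '[[1,0,60,0,0],[1,0,120,0,0],[1,0,180,0,0],[1,0,230,0,0],[1,0,270,0,0],[1,0,295,0,0],[1,0,310,0,0],[1,0,317,0,0],[1,0,317,0,0],[1,0,317,0,0]]'; python3 -c "
from h import *
st([.568,-.1945,.0142]);snap('side','s8');snap('top','t8')"
```

```text
clock: 24.65
eef_pos: [0.5695, -0.1935, 0.0188]
orientation: [0.662, 0.75, 0.0, 0.001]
contact_force: [-0.1, -0.5, -0.7]
grip_width: 0.43
t 24.65 pos [ 0.5695 -0.1935  0.0188] toolx [-0.124  0.992 -0.001] yaw_x 97.12 F [-0.1 -0.5 -0.7] w 40.0 q7 0.27 q6 0.61
 shift mm [-0.8 -1.6  4.6]
```

```bash
python3 -m jog '[[0,0,2,0,0],[0,0,3.5,0,0],[0,0,4,0,0],[0,0,4,0,0]]'; python3 -m jog '[[0,0,0,0,52],[0,0,0,0,52],[0,0,0,0,52],[0,0,0,0,52],[0,0,-20,0,52],[0,0,-50,0,52],[0,0,-100,0,52],[0,0,-160,0,52],[0,0,-220,0,52],[0,0,-280,0,52],[0,0,-320,0,52],[-90,0,-320,0,60],[-180,0,-320,0,60],[-180,0,-320,0,60],[-180,0,-320,0,60]]'; python3 -c "
from h import *
st([.652,.24,.335]);snap('side','s9');snap('top','t9')
a=cv2.imread('pics/t9.png');b=cv2.imread('pics/s9.png')
A=cv2.resize(a[180:280,310:380],None,fx=6,fy=6,interpolation=2);B=cv2.resize(b[90:190,290:410],None,fx=3,fy=3,interpolation=2)
m=np.zeros((600,800,3),np.uint8);m[:600,:420]=A;m[:300,430:790]=B;cv2.imwrite('pics/m9.png',m)
jars('top','t9',[(330,185,356,212)]);jars('top','t9',[(165,154,190,178)]);jars('side','s9',[(180,235,215,268)])
"
```

```text
clock: 25.25
eef_pos: [0.5686, -0.1933, 0.0136]
orientation: [0.662, 0.75, -0.0, -0.0]
contact_force: [0.9, 0.5, -1.6]
grip_width: 0.427
clock: 27.12
eef_pos: [0.5885, -0.3782, 0.3312]
orientation: [0.665, 0.747, -0.002, -0.001]
contact_force: [0.0, 1.1, 0.0]
grip_width: 0.648
t 27.12 pos [ 0.5885 -0.3782  0.3312] toolx [-0.115  0.993 -0.002] yaw_x 96.62 F [0.  1.1 0. ] w 60.2 q7 0.59 q6 1.46
 shift mm [606.8 134.3  -5.5]
top mean [ 0.5662 -0.1911] encl [ 0.5659 -0.1913] 0.0178 n 144 rib n 12 [ 0.5687 -0.2   ] yaw -74.2 len 0.0093
   axis yaw -89.8
top mean [0.6497 0.2378] encl [0.6493 0.2378] 0.0174 n 136 rib n 9 [0.6432 0.2403] yaw 158.6 len 0.007
   axis yaw 171.4
side mean [0.6526 0.2407] encl [0.6521 0.2402] 0.0188 n 216 rib n 10 [0.6464 0.2403] yaw -175.9 len 0.0062
   axis yaw 171.1
```

View pics/m9.png

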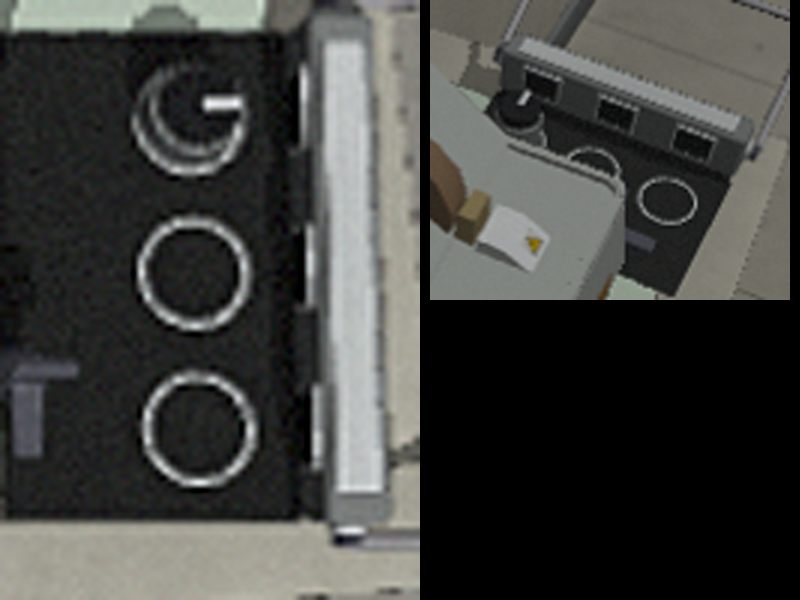

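```bash
cat > ov.py <<'E'
from h import *
import sys
def ov(n,f,out,c,x0,y0,w,h,s,extra=()):
    im=cv2.resize(cv2.imread('pics/'+f+'.png')[y0:y0+h,x0:x0+w],None,fx=s,fy=s,interpolation=2)
    def circ(cx,cy,r,z,col):
        t=np.linspace(0,2*np.pi,80); p=np.array([proj(n,[cx+r*np.cos(a),cy+r*np.sin(a),z]) for a in t])
        cv2.polylines(im,[np.int32((p-[x0,y0]+.5)*s*8)],True,col,1,cv2.LINE_AA,3)
    circ(*c,.024,.001,(0,255,255)); circ(*c,.020,.001,(0,0,255)); circ(*c,.017,.048,(0,255,0))
    for e in extra: circ(*e)
    cv2.imwrite('pics/'+out+'.png',im)
E
python3 -c "
from ov import *
ov('top','t9','o1',(.5675,-.1951),325,182,40,36,12)
ov('side','s9','o2',(.5687,-.1940),300,105,50,40,12)
a=cv2.imread('pics/o1.png');b=cv2.imread('pics/o2.png');m=np.zeros((432+0,480+300,3),np.uint8);m[:,:480]=a;m[:,480:]=b[:432,:300];cv2.imwrite('pics/o.png',m)"
```

```text
(no output)
```

View pics/o.png

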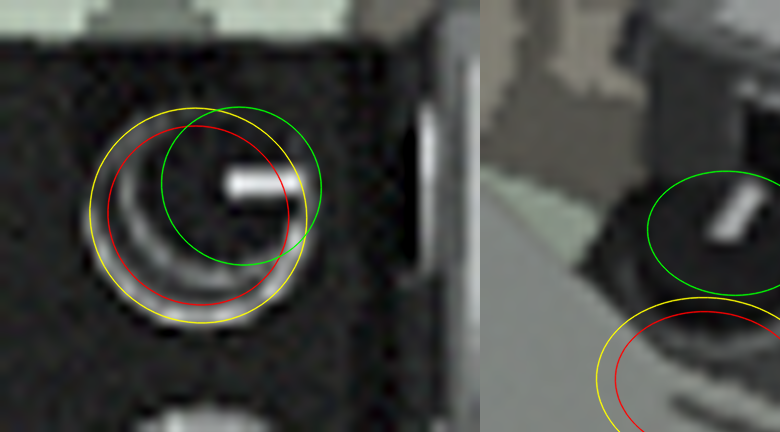

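```bash
python3 -m jog '[[60,0,0,0,52],[120,0,0,0,52],[180,0,0,0,52],[180,0,60,0,52],[180,0,120,0,52],[180,0,180,0,52],[180,0,230,0,52],[180,0,270,0,52],[180,0,295,0,52],[180,0,310,0,52],[180,0,320,0,52],[180,0,320,0,52],[180,0,320,0,0],[180,0,320,0,0],[180,0,320,0,0],[180,0,320,0,0],[180,0,320,0,0]]' ; python3 -m jog '[[0,0,-2,0,0],[-2,0,-2,0,0],[-4,0,-2,0,0],[-4,0,-2,0,0],[-4,0,0,0,0],[-4,0,0,0,0],[-4,0,0,0,52],[-4,0,0,0,52],[-4,0,0,0,52],[-4,0,-20,0,52],[-4,0,-60,0,52],[-4,0,-120,0,52],[-4,0,-180,0,52],[-4,0,-240,0,52],[-4,0,-300,0,52],[-4,0,-320,0,52],[-90,0,-320,0,60],[-180,0,-320,0,60],[-180,0,-320,0,60],[-180,0,-320,0,60]]'; python3 -c "
from ov import *
st([.652,.24,.335]);snap('side','s10');snap('top','t10')
jars('top','t10',[(330,185,356,212)])
ov('top','t10','o3',(.5675,-.1951),325,182,40,36,12)"
```

```text
clock: 29.35
eef_pos: [0.5692, -0.1936, 0.0146]
orientation: [0.662, 0.75, 0.0, 0.001]
contact_force: [0.1, 0.4, 5.4]
grip_width: 0.43
clock: 31.85
eef_pos: [0.5887, -0.3778, 0.3311]
orientation: [0.665, 0.747, -0.002, -0.001]
contact_force: [0.3, -0.3, 0.3]
grip_width: 0.648
t 31.85 pos [ 0.5887 -0.3778  0.3311] toolx [-0.116  0.993 -0.001] yaw_x 96.65 F [ 0.3 -0.3  0.3] w 60.3 q7 0.59 q6 1.46
 shift mm [606.3 134.4  -5.3]
top mean [ 0.5667 -0.1946] encl [ 0.5661 -0.1949] 0.0181 n 144 rib n 12 [ 0.5685 -0.2039] yaw -79.3 len 0.0095
   axis yaw -89.8
```

View pics/o3.png

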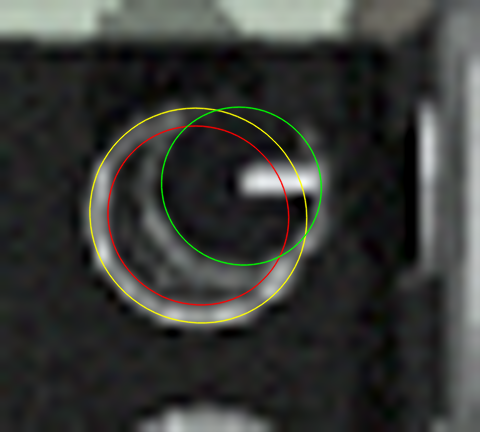

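```bash
python3 -m jog '[[50,11,-5,5,60],[100,22,-5,15,60],[150,33,-5,25,60],[200,44,-5,35,60],[250,55,-5,45,60],[300,66,-5,55,60],[350,77,-5,65,60],[400,88,-5,75,60],[450,99,-5,85,60],[500,110,-5,95,60],[550,121,-5,97,60],[600,134,-5,97,60],[606,135,-5,97,60],[606,135,-5,97,60],[606,135,-5,97,60],[606,135,-5,97,60]]'; python3 -c "
from h import *
st([.653,.2395,.013])"
```

```text
clock: 33.95
eef_pos: [0.6499, 0.2443, 0.3393]
orientation: [1.0, -0.0, 0.0, 0.0]
contact_force: [-0.1, -0.4, -0.2]
grip_width: 0.642
t 33.95 pos [0.6499 0.2443 0.3393] toolx [ 1.    -0.     0.001] yaw_x -0.02 F [-0.1 -0.4 -0.2] w 59.7 q7 -1.89 q6 1.46
 shift mm [  2.9   4.7 326.3]
```

```bash
python3 -m jog '[[3,4.5,60,0,60],[3,4.5,120,0,60],[3,4.5,180,0,60],[3,4.5,240,0,60],[3,4.5,275,0,60],[3,4.5,300,0,60],[3,4.5,315,0,60],[3,4.5,325,0,60],[3,4.5,325,0,60],[3,4.5,325,0,60]]'; python3 -c "
from h import *
st([.653,.2395,.013])"
```

```text
clock: 35.2
eef_pos: [0.6536, 0.2419, 0.0149]
orientation: [1.0, 0.001, 0.001, -0.0]
contact_force: [0.1, 0.1, -0.2]
grip_width: 0.645
t 35.2 pos [0.6536 0.2419 0.0149] toolx [1.    0.002 0.002] yaw_x 0.13 F [ 0.1  0.1 -0.2] w 59.9 q7 -1.84 q6 0.79
 shift mm [-0.6  2.4  1.9]
```

```bash
python3 -m jog '[[0,0,0,0,0],[0,0,0,0,0],[0,0,0,0,0],[0,0,0,0,0],[0,0,0,0,0],[0,0,0,0,0]]' 15; python3 -m jog '[[0,0,-20,0,0],[0,0,-60,0,0],[0,0,-120,0,0],[0,0,-180,0,0],[0,0,-240,0,0],[0,0,-300,0,0],[0,0,-322,0,0],[-20,40,-322,-5,0],[-45,90,-322,-15,0],[-70,140,-322,-25,0],[-95,190,-322,-35,0],[-120,240,-322,-45,0],[-145,290,-322,-55,0],[-170,340,-322,-65,0],[-195,390,-322,-75,0],[-215,425,-322,-85,0],[-221,437,-322,-95,0],[-221,437,-322,-98.5,0],[-221,437,-322,-98.5,0],[-221,437,-322,-98.5,0]]'; python3 -c "
from h import *
st([.432,-.1955,.0145])"
```

```text
clock: 35.95
eef_pos: [0.653, 0.2413, 0.0142]
orientation: [1.0, 0.001, 0.0, 0.0]
contact_force: [-1.2, -1.0, 4.8]
grip_width: 0.425
clock: 38.45
eef_pos: [0.4328, -0.1954, 0.336]
orientation: [0.652, 0.758, 0.0, 0.0]
contact_force: [-0.4, -0.0, 0.1]
grip_width: 0.423
t 38.45 pos [ 0.4328 -0.1954  0.336 ] toolx [-0.15   0.989 -0.   ] yaw_x 98.62 F [-0.4 -0.   0.1] w 39.4 q7 0.52 q6 1.2
 shift mm [  0.   -1.  321.5]
```

```bash
python3 -m jog '[[0,-1,60,0,0],[0,-1,120,0,0],[0,-1,180,0,0],[0,-1,230,0,0],[0,-1,270,0,0],[0,-1,295,0,0],[0,-1,310,0,0],[0,-1,318,0,0],[0,-1,321,0,0],[0,-1,321,0,0],[0,-1,321,0,0]]'; python3 -c "
from h import *
st([.432,-.1955,.0147])"
```

```text
clock: 39.83
eef_pos: [0.4322, -0.1962, 0.0153]
orientation: [0.652, 0.758, 0.0, 0.001]
contact_force: [-0.6, -0.2, -0.9]
grip_width: 0.423
t 39.83 pos [ 0.4322 -0.1962  0.0153] toolx [-0.15   0.989 -0.001] yaw_x 98.62 F [-0.6 -0.2 -0.9] w 39.4 q7 0.49 q6 0.35
 shift mm [ 0.8 -0.1  0.6]
```

```bash
python3 -m jog '[[0,0,0.5,0,52],[0,0,0.5,0,52],[0,0,0.5,0,52],[0,0,0.5,0,52],[0,0,-20,0,52],[0,0,-60,0,52],[0,0,-120,0,52],[0,0,-180,0,52],[0,0,-240,0,52],[0,0,-300,0,52],[0,0,-320,0,52],[-90,0,-320,0,60],[-180,0,-320,0,60],[-240,0,-320,0,60],[-240,0,-320,0,60],[-240,0,-320,0,60]]'; python3 -c "
from ov import *
st([.51,-.355,.335]);snap('side','s11');snap('top','t11')
jars('top','t11',[(330,185,356,212),(332,235,360,264)]);jars('side','s11',[(350,135,385,165)])
ov('top','t11','o4',(.4315,-.1958),325,232,40,36,10)
ov('top','t11','o5',(.5675,-.1951),325,182,40,36,10)
ov('side','s11','o6',(.4329,-.1944),345,125,38,40,10)
m=np.zeros((600,800,3),np.uint8);m[:360,:400]=cv2.imread('pics/o4.png');m[:360,400:]=cv2.imread('pics/o5.png');m[360:,:]=0
m[:400,:0]=0
s=cv2.resize(cv2.imread('pics/o6.png'),(228,240));m[360:,:228]=s
f=cv2.imread('pics/t11.png')[130:290,130:400];m[360:,240:645]=cv2.resize(f,(405,240))
cv2.imwrite('pics/m11.png',m)"
```

```text
clock: 41.82
eef_pos: [0.4655, -0.4377, 0.3322]
orientation: [0.655, 0.756, -0.001, -0.001]
contact_force: [-0.1, 1.6, -0.5]
grip_width: 0.643
t 41.83 pos [ 0.4655 -0.4377  0.3322] toolx [-0.143  0.99   0.   ] yaw_x 98.23 F [-0.1  1.6 -0.5] w 59.8 q7 0.88 q6 1.35
 shift mm [75.5 55.9 -3. ]
top mean [ 0.5668 -0.195 ] encl [ 0.5661 -0.1949] 0.0181 n 138 rib n 11 [ 0.5683 -0.2043] yaw -80.8 len 0.0095
   axis yaw -87.4
top mean [ 0.4314 -0.1952] encl [ 0.4313 -0.1953] 0.0176 n 145 rib n 10 [ 0.4315 -0.2038] yaw -89.6 len 0.0086
   axis yaw -91.3
side mean [ 0.4323 -0.1941] encl [ 0.4271 -0.2033] 0.0319 n 148 rib n 6 [ 0.433 -0.204] yaw -86.0 len 0.0099
   axis yaw -89.9
```

View pics/m11.png

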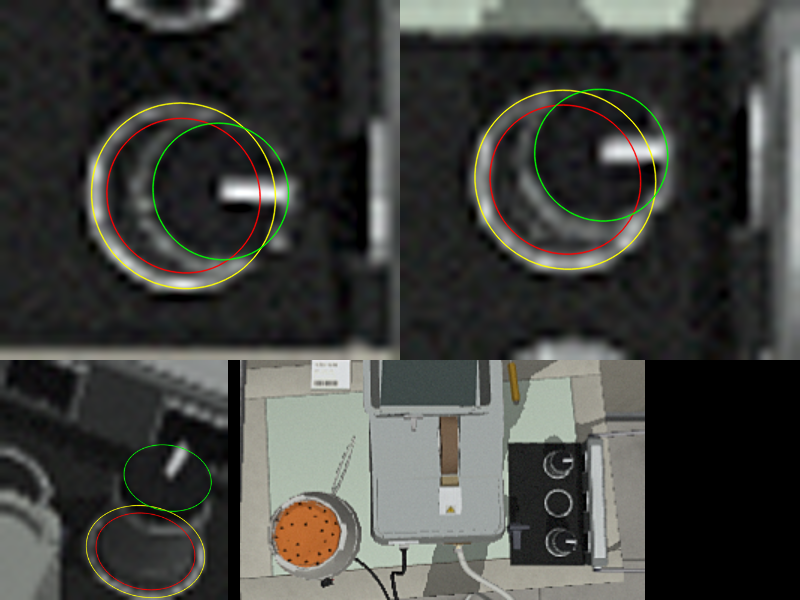

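```bash
python3 -m jog '[[30,20,0,10,30],[60,40,0,20,30],[75.5,56,0,30,30],[75.5,56,0,40,30],[75.5,56,0,50,30],[75.5,56,0,60,30],[75.5,56,0,70,30],[75.5,56,0,80,30],[75.5,56,0,90,30],[75.5,56,0,98,30],[75.5,56,0,98,30],[75.5,56,0,98,30]]'; python3 -c "
from h import *
st([.5097,-.3554,.0716])"
```

```text
clock: 43.42
eef_pos: [0.512, -0.349, 0.335]
orientation: [1.0, 0.007, 0.0, -0.0]
contact_force: [-0.3, 0.6, 0.6]
grip_width: 0.324
t 43.42 pos [ 0.512 -0.349  0.335] toolx [1.    0.015 0.001] yaw_x 0.84 F [-0.3  0.6  0.6] w 30.1 q7 -0.81 q6 1.34
 shift mm [ -2.6   6.6 263.4]
```

```bash
python3 -m jog '[[-2,6.5,60,0.8,30],[-2,6.5,120,0.8,30],[-2,6.5,180,0.8,30],[-2,6.5,180,0.8,30]]'; python3 -c "
from h import *
st([.5097,-.3554,.0716])"
```

```text
clock: 43.92
eef_pos: [0.5073, -0.3537, 0.1503]
orientation: [1.0, -0.001, -0.004, -0.004]
contact_force: [-0.3, -0.9, 0.3]
grip_width: 0.319
t 43.92 pos [ 0.5073 -0.3537  0.1503] toolx [ 1.    -0.001 -0.009] yaw_x -0.08 F [-0.3 -0.9  0.3] w 29.7 q7 -0.74 q6 0.94
 shift mm [ 3.1  2.3 78.7]
```

```bash
python3 -m jog '[[1,1,20,0,30],[1,1,40,0,30],[1,1,60,0,30],[1,1,74,0,30],[1,1,79,0,30],[1,1,79,0,30]]';python3 -m jog '[[0,0,0,0,0],[0,0,0,0,0],[0,0,0,0,0],[0,0,0,0,0],[0,0,0,0,0],[0,0,0,0,0]]' 12;  python3 -c "
from h import *
st([.5097,-.3554,.0716])"
```

```text
clock: 44.68
eef_pos: [0.5113, -0.3582, 0.0765]
orientation: [1.0, -0.001, 0.001, 0.0]
contact_force: [-0.2, -1.2, -0.2]
grip_width: 0.318
clock: 45.42
eef_pos: [0.5111, -0.3561, 0.0752]
orientation: [1.0, -0.001, -0.0, -0.001]
contact_force: [1.2, 5.3, -2.1]
grip_width: 0.125
t 45.42 pos [ 0.5111 -0.3561  0.0752] toolx [ 1.    -0.002 -0.   ] yaw_x -0.13 F [ 1.2  5.3 -2.1] w 11.7 q7 -0.7 q6 0.79
 shift mm [-1.4 -0.7  3.6]
```

```bash
python3 -m jog '[[0,-7,-12.3,0,0],[0,-14.1,-22.1,0,0],[0,-25.1,-34,0,0],[0,-37.7,-44.2,0,0],[0,-51.6,-52.5,0,0],[0,-66.5,-58.8,0,0],[0,-82.1,-63,0,0],[0,-98.2,-65,0,0],[0,-114.4,-64.7,0,0],[0,-130.4,-62.2,0,0],[0,-145.8,-57.4,0,0],[0,-160.5,-50.6,0,0],[0,-174.1,-41.8,0,0],[0,-186.3,-31.2,0,0],[0,-195.7,-20.6,0,0],[0,-200.4,-14,0,0],[0,-200.4,-14,0,0],[0,-200.4,-14,0,0]]'; python3 -c "
from h import *
st()"
```

```text
clock: 47.68
eef_pos: [0.5113, -0.1571, 0.0895]
orientation: [1.0, -0.002, -0.0, -0.0]
contact_force: [2.2, 0.5, -1.1]
grip_width: 0.122
t 47.67 pos [ 0.5113 -0.1571  0.0895] toolx [ 1.    -0.003 -0.001] yaw_x -0.19 F [ 2.2  0.5 -1.1] w 11.4 q7 -0.97 q6 0.67
```

```bash
python3 -m jog '[[0,0,0,0,30],[0,0,0,0,30],[0,0,0,0,30],[0,0,-40,0,30],[0,0,-90,0,30],[0,0,-135,0,0],[0,0,-135,10,0],[0,0,-135,20,0],[0,0,-135,30,0],[0,0,-135,40,0],[0,0,-135,50,0],[0,0,-135,60,0],[0,0,-135,70,0],[0,0,-135,80,0],[0,0,-135,90,0],[0,0,-135,90,0],[0,0,-135,90,0]]'; python3 -c "
from h import *
st([.5105,-.157,.112])
im,d=snap('top','t12');P=np.array([atd('top',u,v,d[v,u]) for v in range(160,290) for u in range(300,400) if d[v,u]>0])
for x in (.4,.42,.58,.6):
  Q=P[(abs(P[:,0]-x)<.008)&(P[:,2]>.08)&(P[:,2]<.12)]; print(round(x,2),len(Q),Q.mean(0).round(4) if len(Q) else '')
"
```

```text
clock: 49.8
eef_pos: [0.5113, -0.1573, 0.2247]
orientation: [-0.707, 0.707, 0.0, 0.0]
contact_force: [-0.6, -1.0, 0.0]
grip_width: 0.004
t 49.8 pos [ 0.5113 -0.1573  0.2247] toolx [-0.001 -1.    -0.   ] yaw_x -90.03 F [-0.6 -1.   0. ] w 0.4 q7 -2.37 q6 1.06
 shift mm [ -0.3   0.8 112.7]
0.4 0 
0.42 0 
0.58 19 [ 0.5793 -0.1561  0.1009]
0.6 26 [ 0.6003 -0.1563  0.0992]
```

```bash
python3 -m jog '[[0,0,55,0,0],[0,0,95,0,0],[0,0,113,0,0],[-1,0,124,0,0],[-5,0,131.5,0,0],[-9,0,138.5,0,0],[-13,0,146.5,0,0],[-15,0,154,0,0],[-17,0,162,0,0],[-18,0,170,0,0],[-18,0,178,0,0],[-18,0,184,0,0],[-18,0,184,0,0],[-18,0,184,0,0]]'; python3 -m jog '[[0,0,2,0,0],[0,0,4,0,0],[0,0,4,0,0]]'; python3 -m jog '[[0,0,1,0,0],[0,0,2,0,0],[0,0,2,0,0]]'
```

```text
clock: 51.6
eef_pos: [0.5115, -0.1397, 0.0408]
orientation: [-0.706, 0.708, -0.0, -0.0]
contact_force: [0.3, 0.2, -0.1]
grip_width: 0.004
clock: 51.98
eef_pos: [0.5114, -0.1393, 0.0366]
orientation: [-0.706, 0.708, 0.0, 0.0]
contact_force: [-0.6, 0.4, -0.2]
grip_width: 0.004
clock: 52.35
eef_pos: [0.5115, -0.1394, 0.0359]
orientation: [-0.706, 0.708, 0.0, 0.001]
contact_force: [-2.4, 0.3, 10.4]
grip_width: 0.005
```

```bash
python3 -m jog '[[0,0,-30,0,0],[0,0,-80,0,24],[0,0,-120,0,24],[-23.5,57,-120,0,24],[-23.5,57,-120,0,24],[-23.5,57,-120,0,24]]'; python3 -c "
from h import *
st([.4545,-.1157,.066])
snap('side','s13');im,d=snap('top','t13')
m=np.zeros((520,800,3),np.uint8);m[:520,:400]=cv2.resize(cv2.imread('pics/s13.png')[90:220,310:410],(400,520),interpolation=2);m[:520,400:]=cv2.resize(cv2.imread('pics/t13.png')[165:295,300:400],(400,520),interpolation=2);cv2.imwrite('pics/m13.png',m)"
```

```text
clock: 53.1
eef_pos: [0.455, -0.1156, 0.1549]
orientation: [-0.706, 0.708, -0.0, 0.0]
contact_force: [1.2, -0.2, -0.8]
grip_width: 0.256
t 53.1 pos [ 0.455  -0.1156  0.1549] toolx [-0.003 -1.    -0.   ] yaw_x -90.15 F [ 1.2 -0.2 -0.8] w 23.8 q7 -2.31 q6 0.82
 shift mm [ 0.1  0.6 88.9]
```

View pics/m13.png

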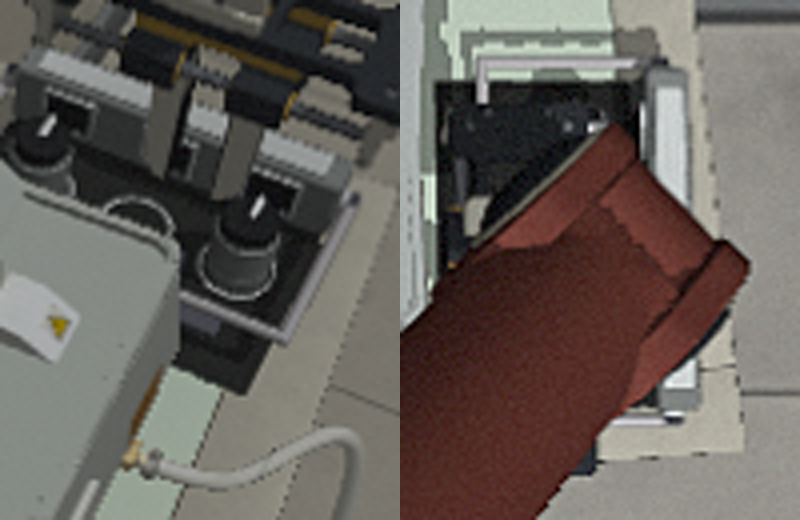

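```bash
python3 -m jog '[[0,0.5,30,0,24],[0,0.5,60,0,24],[0,0.5,78,0,24],[0,0.5,88,0,24],[0,0.5,88,0,24],[0,0.5,88,0,24]]';python3 -m jog '[[0,0,0,0,0],[0,0,0,0,0],[0,0,0,0,0],[0,0,0,0,0],[0,0,0,0,0]]' 15; python3 -c "
from h import *
st([.4545,-.1157,.066])"
```

```text
clock: 53.95
eef_pos: [0.4548, -0.1161, 0.0672]
orientation: [-0.706, 0.708, -0.001, 0.0]
contact_force: [-0.6, -0.3, 0.0]
grip_width: 0.256
clock: 54.58
eef_pos: [0.455, -0.1158, 0.0671]
orientation: [-0.706, 0.708, -0.001, 0.001]
contact_force: [1.6, 0.3, 3.5]
grip_width: 0.081
t 54.58 pos [ 0.455  -0.1158  0.0671] toolx [-0.003 -1.     0.   ] yaw_x -90.16 F [1.6 0.3 3.5] w 7.6 q7 -2.15 q6 0.62
 shift mm [-0.1  0.5  1.1]
```

```bash
python3 -m jog '[[0,0,0,-10,0],[0,0,0,-20,0],[0,0,0,-30,0],[0,0,0,-40,0],[0,0,0,-50,0],[0,0,0,-60,0],[0,0,0,-70,0],[0,0,0,-80,0],[0,0,0,-90,0],[0,0,0,-90,0],[0,0,0,-90,0],[0,0,0,-90,0]]'; python3 -c "
from h import *
st([.4545,-.1157,.066])"
```

```text
clock: 56.08
eef_pos: [0.4551, -0.1157, 0.0671]
orientation: [1.0, -0.002, 0.001, 0.0]
contact_force: [2.4, 1.2, 5.9]
grip_width: 0.083
t 56.08 pos [ 0.4551 -0.1157  0.0671] toolx [ 1.    -0.005  0.002] yaw_x -0.27 F [2.4 1.2 5.9] w 7.7 q7 -1.06 q6 0.49
 shift mm [-0.6  0.   1.1]
```

```bash
python3 -m jog '[[0,0,0,0,18],[0,0,0,0,18],[0,0,0,0,18],[0,0,-20,0,18],[0,0,-60,0,18],[0,0,-120,0,18],[0,0,-180,0,18],[0,0,-230,0,18],[0,60,-230,0,18],[0,120,-230,0,18],[0,180,-230,0,18],[0,240,-230,0,18],[0,290,-230,0,18],[0,330,-230,0,18],[0,330,-230,0,18],[0,330,-230,0,18]]'; python3 -c "
from ov import *
st();snap('side','s14');snap('top','t14')
jars('top','t14',[(330,185,356,212),(332,235,360,264)])
A=cv2.resize(cv2.imread('pics/t14.png')[170:280,300:396],(480,550),interpolation=2)
B=cv2.resize(cv2.imread('pics/s14.png')[100:190,330:410],(315,354),interpolation=2)
m=np.zeros((550,800,3),np.uint8);m[:,:480]=A;m[:354,482:797]=B;cv2.imwrite('pics/m14.png',m)
d=np.load('pics/t14.npy');P=np.array([atd('top',u,v,d[v,u]) for v in range(165,285) for u in range(300,340) if d[v,u]>0])
for x in (.4,.42,.44,.48,.53,.56,.58,.6):
  Q=P[(abs(P[:,0]-x)<.01)&(abs(P[:,1]+.1355)<.008)]; print(x,'rod top z',np.percentile(Q[:,2],[50,90]).round(4) if len(Q) else '')
"
```

```text
clock: 58.08
eef_pos: [0.4532, -0.4445, 0.296]
orientation: [1.0, -0.001, -0.0, -0.001]
contact_force: [-0.0, -0.6, 0.3]
grip_width: 0.197
t 58.08 pos [ 0.4532 -0.4445  0.296 ] toolx [ 1.    -0.003 -0.001] yaw_x -0.15 F [-0.  -0.6  0.3] w 18.3 q7 -0.61 q6 1.28
top mean [ 0.5665 -0.1948] encl [ 0.5657 -0.1948] 0.0183 n 143 rib n 12 [ 0.5685 -0.2039] yaw -77.4 len 0.0093
   axis yaw -89.8
top mean [ 0.4313 -0.1953] encl [ 0.4313 -0.1953] 0.0176 n 146 rib n 11 [ 0.4314 -0.204 ] yaw -89.8 len 0.0088
   axis yaw -92.1
0.4 rod top z [0.0282 0.0334]
0.42 rod top z [0.005 0.034]
0.44 rod top z [0.0292 0.0412]
0.48 rod top z [0.0313 0.0371]
0.53 rod top z [0.0313 0.0351]
0.56 rod top z [0.0294 0.0351]
0.58 rod top z [0.0286 0.034 ]
0.6 rod top z [0.0016 0.034 ]
```

View pics/m14.png

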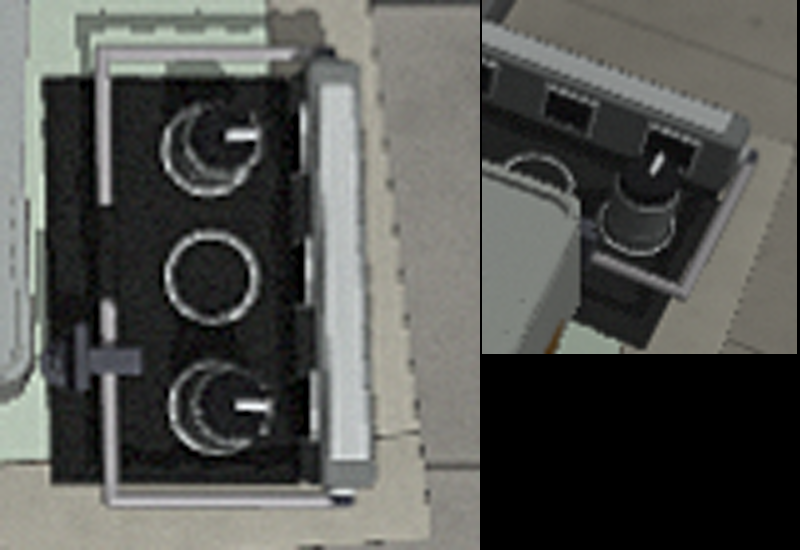

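The tongue lies straight across the rod as at the start. The bail is down (rod top about 0.034), and both jars are centred with their ribs pointing at the windows. I'm handing in.

```bash
python3 -c "
from h import *
robot.close_job()"
```

```text
the job is handed in; nothing more can be done
```

The job is handed in after 58 s on the robot clock. Only two jars were there, and they now stand on the two outer discs (spot_a and spot_c).

In order, I:
- turned the button clear;
- swung the bail right back;
- placed the jars;
- swung the bail down until it met its stop at about 10 N;
- turned the button back.

**Last checks from the top camera:**
- **Jars:** their centres are within about 1–2 mm of the disc centres. The ribs point within about 2° of the windows.
- **Bail:** the top of the rod is about 34 mm above the worktop, so it is fully down.
- **Button:** the tongue lies across the rod just as it did at the start.
- **Robot:** the gripper is clear of everything.

**What went wrong or did not agree:**
- The jar on spot_c first landed about 4 mm off centre. I gripped it again and shifted it.
- While letting go of the button the first time, the hand spun about 20° further than intended. The button stayed clear of the bail, with no high force read afterwards.
- The two cameras disagreed by 2–3 mm in absolute position. I judged the final jar positions against the discs in the top camera only, because the side camera's view of spot_c was partly hidden.
- I did not measure the screwdriver, tweezers and lens packet again. The arm never touched them on purpose, and they looked in place in the overview I took after placing the jars.

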